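# Lock the harness test jig with its pin and hairpin clip

## Robot

A 6-joint arm with a two-finger parallel gripper is mounted at the origin on the work surface. World frame = base frame: x ahead of the robot, y to its left, z up, the work surface at z = 0. Lengths are in m, angles in degrees, forces in N, time in s.
With the tool pointing down it reaches from about 0.3 to 1 m from the base axis. Payload 5.1 kg.
Tool frame: the origin (TCP) lies midway between the tips of the shut fingers; the grasp point (between the pads) lies 19 mm behind it; y points along the fingers, x is the direction in which the jaws open and shut, and the axes are right-handed (so a half turn about y gives the same grasp; the last joint's range is limited). The gripper opens to 95 mm and grips with 3 to 60 N. Pads are 20 mm wide; open, the fingers measure 119 mm over their backs; the gripper's body (75 mm by 180 mm) begins 59 mm behind the grasp point.
Start: joints at [67.861, 7.093, 94.555, -0, 78.352, -4.733], TCP at [0.194, 0.62, 0.215] pointing down, gripper open.
Joint ranges: [-149.61, 149.61], [-58.7, 133.49], [1.44, 155.28], [-77.14, 257.14], [18.33, 153.61], [-166.67, 166.67]. Speed limits (degrees/s): [147.25, 147.25, 180, 180, 180, 180].

## Interface

Orientations are given as [roll, pitch, yaw] about the fixed x, y, z axes, in that order (R = Rz(yaw) Ry(pitch) Rx(roll)).
In Python, from cell import env gives the robot as it stands.
- The arm moves only by the tool arm_command, never from a script. Its argument "plan" is a list of rows, each a list of 7 numbers: the shift along the tool's x, y, z in mm, then the turn, a rotation vector about the tool's x, y, z in degrees, then the opening, from 0 (shut) to 1 (fully open). In form: [[dx, dy, dz, ax, ay, az, claw], ...]. A call has 1 to 8 rows; each row shifts and turns the pose as measured when the row begins, along the tool's axes as they then stand; what a row does not reach is not made up. A row lasts 1/10 s, in which the tool goes at most 50 mm and 8.59 degrees, less where a joint would pass 70% of its speed; a pose out of reach is approached as far as the arm can. A call is refused whole if a number of a shift passes 50 or a number of a turn 8.59, either way. A call with a gripper value outside its range is refused whole. The fingers move at their own pace and stop on an object; "grip_force" is the grip in N (left out, the last holds). Time passes only in rows, so rows that do not move let the fingers close. It gives the time, the measured TCP pose, the force and the opening at its end, in the units of the state.
- env.get_obs(): the state, without advancing time (a new reading comes with each control period).
- env.get_image(name): name is "side" or "top" or "wrist"; returns (picture, depth): 384x512x3 uint8, blue, green, red; 384x512 float32, m along the optical axis (not along the pixel's ray), 0 where there is no reading.
- env.camera_model(name): a dict with "K" (3x3 intrinsics, pixels), "R" (3x3) and "t" (3): a world point X has camera coordinates R X + t; the wrist camera has in their place "mount" (4x4, takes a point from camera to tool coordinates, whose origin is the TCP and whose axes are the tool frame's). Camera axes: x right, y down, z forward; pixel columns grow to the right and rows downward; lengths in m; the calibration is good to about 2 mm. A picture is of the moment at which its call begins: read the wrist's pose just before it. camera_model takes no time and is no camera call.
- env.close_job(): hands the job in, once; it reports no verdict.
The state is a dict: "t": time; "joint_pos": joint angles; "qvel": joint speeds; "effort": joint torques, N m; "position": TCP position; "eef_rot": TCP orientation; "force": force on the tool from outside, world axes, zero at the start; "wrist_torque": the same for the moment, N m; "gripper_width": opening from 0.0 (shut) to 1.0 (fully open).
Only numpy, scipy, OpenCV 4.12 (cv2) and the standard library are available. Lean on these libraries where they do the work, as an engineer would, in place of code of your own. Each camera call takes 0.05 s, during which the arm holds its last target. There are 200 camera calls.

## Task

Gently push the red-headed lock pin fully home through the test jig's blue lugs, against its brass stop. Then take the orange-gripped hairpin clip out of the wooden rack, find the pin's cross hole with the tip of its straight leg and slide it down until the sprung leg snaps round the shank and the saddle plate bears firmly on the pin: press it down with 15 to 20 N, and at no time push pin or clip harder than about 25 N. Let go of it, and leave the blue clip where it is.

Things in the scene. Friction and masses are not known exactly. Their poses are not given: they have to be found in the camera images.
- jig: Fixed aluminium base plate 170 x 160 x 12 mm with two blue lugs, a dark bar and a white nest. Origin on the table below the pin axis, midway between the lugs; z up, y along the lock pin to its drilled end. Lugs: x -20 to 20, y -20 to 20 mm, 94 mm high. Bar: x -88 to 18, y -8 to 8 mm, top 90 mm high. Pin axis: x = 0, 80 mm above the table.
- lockpin (a joint): How far the lock pin has been pushed along the jig's +y (m): 0 to 0.012 at the start (cross hole hidden in the lugs), 0.040 fully home at a hard stop, where the red head meets the brass stop bush. It slides with about 5 N of friction, stays where it is left and cannot turn. Do not push it with more than about 25 N.
- clip: Hairpin clip with orange grip, about 85 g, hanging in the rack. Origin on the straight leg's axis, at the point that lies on the pin axis when fully home; z up (legs point down), x from the straight to the sprung leg. Wire 4.8 mm. Orange grip: x -12 to 16, y -7 to 7, z 24 to 64 mm. May be fitted with the sprung leg on either side of the pin, its x square to the pin.
- clip_grip (a point): Centre of the orange grip where it is best held, 46 mm above the clip's origin and 2 mm towards the sprung leg; the grip is 14 mm thick along the clip's y.
- clip_leg (a joint): How far the sprung leg is spread (rad): about -0.06 free, about 0.12 as it rides over the shank, between -0.05 and 0.02 when snapped round it. The leg lies 10 to 17 mm from the straight leg in x and bends in below the shank. Snapping on takes a push of about 3 to 10 N, which drops before the saddle lands.
- rack: Fixed wooden rack 150 x 51 x 45 mm, origin at the centre of its underside, x along its open slot (7 mm wide), in which the clips hang by their saddle plates; a clip is lifted straight up by 40 mm to clear it.
- spare: Spare clip of the same shape with a blue grip, in the same rack 70 mm from the orange one; not to be used.
- clip_saddle (a point): Centre of the underside of the clip's steel saddle plate (21 mm in x, 14 in y, 4 thick), 10.3 mm above the clip's origin; it lands on top of the shank when the clip is home.
- clip_tip (a point): Lower, round end of the straight leg, 26 mm below the clip's origin; the last 10 mm are thinned to 3.8 mm across. The sprung leg ends 6 mm higher.
- head_nominal (a point): Where the outer face of the red round head (30 mm across, 8 mm thick) should stand when the pin is home, on the pin axis; before that it stands farther back (jig's -y) by the missing travel. The brass bush (26 mm across) can be screwed in or out, so the true place is up to 10 mm off, either way along the pin (y).
- hole_nominal (a point): Where the cross hole's centre should be when the pin is home, on the pin axis; axes as the jig's. The bush setting shifts the true hole along the pin (y) by up to 10 mm either way: find it by feel or by eye. Level shank 20 mm across, its top 10 mm above this point; hole 7 mm across, vertical, right through; pin ends 22 mm beyond the hole.
There are look-alikes about, which are no part of the job. Of the things shaped like the clip, the orange one is meant.

How it is judged:
By the outcome, as a careful person would: the job done as asked, in the order asked, and still so for the second after the job is handed in, with the robot touching nothing.
It also fails if it takes over 72 s, if anything falls off the work surface, if the arm or the gripper's body presses on something with over 40 N, if the wrist force passes 120 N, or if a joint passes its speed limit or range.

## Working session

There is one attempt and no reset: what is moved stays moved. The work goes in short steps, Python scripts to look and compute and a tool call to move; the robot and the scene stay as the last step left them, time stands still between calls to the robot, and variables do not carry over. Pictures are saved under pics/ and viewed, about 8 in all and at most 12, crops included, and the job is handed in when it is done.

Besides the shell and the picture viewer there is one more tool, called after "Call:" as a command line: name --pt "numbers of a row" for each row, then --argument value for the rest. arm_command: Moves the arm, as the interface text tells. Its arguments: {"type":"object","properties":{"plan":{"type":"array","items":{"type":"array","items":{"type":"number"}}},"grip_force":{"type":"number"}},"required":["plan"]}

```bash
mkdir -p pics; ls
cat > h.py <<'E'
import numpy as np, cv2
from scipy.spatial.transform import Rotation as Ro
from cell import env
def cam(n):
    """camera->world R,t plus K (call before the picture)"""
    m=env.camera_model(n); K=np.array(m["K"])
    if n=="wrist":
        o=env.get_obs(); M=np.array(m["mount"]); R=Ro.from_euler('xyz',o["eef_rot"],degrees=True).as_matrix()
        return K,R@M[:3,:3],R@M[:3,3]+np.array(o["position"])
    R=np.array(m["R"]); return K,R.T,-R.T@np.array(m["t"])
def shot(n,f=None):
    c=cam(n); im,d=env.get_image(n)
    if f: cv2.imwrite("pics/"+f,im)
    return c,im,d
def cloud(c,d):
    K,R,t=c; v,u=np.mgrid[:d.shape[0],:d.shape[1]]
    p=np.stack([(u-K[0,2])/K[0,0]*d,(v-K[1,2])/K[1,1]*d,d],-1)
    return p@R.T+t
E
python3 - <<'E'
from h import *
print(env.get_obs())
a=[]
for n in("top","side"):
    c,im,d=shot(n); a.append(im); np.savez(f"{n}.npz",im=im,d=d,K=c[0],R=c[1],t=c[2]); print(n,c[2],c[1][:,2])
cv2.imwrite("pics/top0.png",a[0]);cv2.imwrite("pics/side0.png",a[1])
E
```

```text
pics
{'t': 0.0, 'joint_pos': array([ 6.78607476e+01,  7.13524782e+00,  9.46330326e+01, -1.65388580e-04,
        7.83514913e+01, -4.73269157e+00]), 'qvel': array([-0.04206137,  0.09424921,  0.08562349,  0.08140131,  0.03117301,
        0.00207534]), 'effort': array([ 8.96416509e-05, -4.17607427e+01, -3.59932351e+01,  7.75234331e-02,
        4.91216616e-02, -1.75743585e-04]), 'position': array([0.19423615, 0.61963353, 0.21337809]), 'eef_rot': array([-89.99027932,   0.11937669,  72.59348288]), 'force': array([ 0.60948774,  0.19389821, -0.42745634]), 'wrist_torque': array([ 0.03542578, -0.02684377, -0.04271678]), 'gripper_width': 0.9991675630008108}
top [ 0.44101018 -0.0249799   1.15876022] [ 0.11961067 -0.03271941 -0.99228158]
side [0.22880523 0.55687502 0.71883493] [ 0.36023063 -0.63513355 -0.68325637]
```

View pics/top0.png

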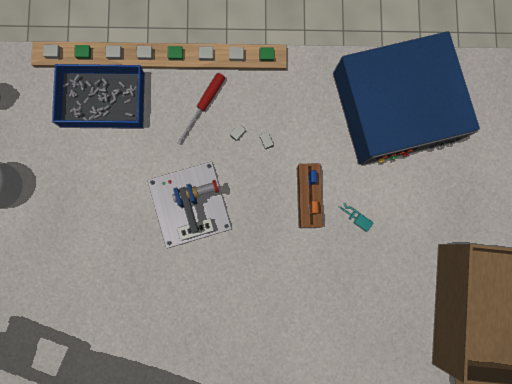

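View pics/side0.png

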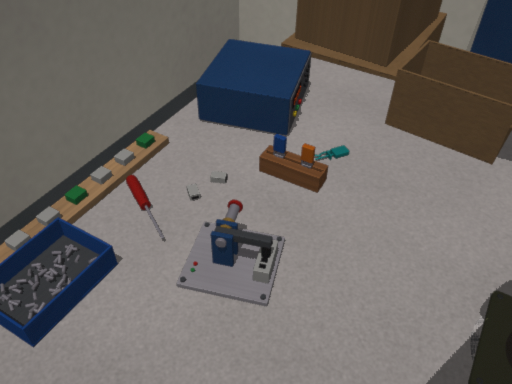

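The top view shows the jig at about (190,203), with the red head at (216,186) and the drilled end to the left. The rack is at (311,196), with the orange clip at (315,208) and the blue one at (313,177). A teal look-alike lies at (357,217). The side view agrees.

Run:
```python
from h import *
for n in("top","side"):
    z=np.load(n+".npz"); im=z["im"]; P=cloud((z["K"],z["R"],z["t"]),z["d"]); hsv=cv2.cvtColor(im,cv2.COLOR_BGR2HSV)
    H,S,V=[hsv[...,i].astype(int) for i in range(3)]
    x,y,zz=P[...,0],P[...,1],P[...,2]
    def rep(nm,m):
        p=P[m]; 
        if len(p)<3: print(n,nm,len(p));return
        r=cv2.minAreaRect(p[:,:2].astype(np.float32)*1000)
        print(n,nm,len(p),"med",np.median(p,0).round(4),"p2",np.percentile(p,3,0).round(3),"p98",np.percentile(p,97,0).round(3),"rect",np.round(r[0],1),np.round(r[1],1),round(r[2],1))
    box=(x>.2)&(x<.75)&(y>-.3)&(y<.12)
    rep("orange",box&(H>=6)&(H<=13)&(S>200)&(V>120)&(zz>.045)&(x>.45))
    rep("red",box&((H<4)|(H>175))&(S>150)&(V>60)&(zz>.04)&(x<.45))
    rep("bluelug",box&(H>100)&(H<125)&(S>120)&(zz>.08)&(x<.42))
    rep("bluegrip",box&(H>100)&(H<125)&(S>120)&(zz>.05)&(x>.45)&(x<.6))
    rep("rack",box&(H>3)&(H<20)&(S>80)&(zz>.035)&(zz<.05)&(x>.45))
    rep("base",(x>.2)&(x<.42)&(y>-.2)&(y<.08)&(zz>.009)&(zz<.016)&(S<60))
    rep("dark",(x>.2)&(x<.42)&(y>-.2)&(y<.08)&(zz>.083)&(zz<.1)&(S<80))
```

```text
top orange 0
top red 4 med [ 0.441  -0.025   1.1588] p2 [ 0.441 -0.025  1.159] p98 [ 0.441 -0.025  1.159] rect [441. -25.] [0. 0.] 0.0
top bluelug 0
top bluegrip 196 med [0.5641 0.074  0.0942] p2 [ 0.536 -0.204  0.073] p98 [0.599 0.107 0.101] rect [580.8 -48.6] [ 41.9 316. ] 9.7
top rack 1042 med [ 0.561  -0.1935  0.0449] p2 [ 0.493 -0.225  0.039] p98 [ 0.633 -0.175  0.049] rect [ 562.5 -200.7] [148.3  51.8] 1.2
top base 0
top dark 0
side orange 34 med [ 0.5283 -0.1971  0.0976] p2 [ 0.518 -0.203  0.096] p98 [ 0.539 -0.193  0.1  ] rect [ 528.3 -198.2] [22.2 10.7] 2.3
side red 0
side bluelug 0
side bluegrip 493 med [0.559  0.1018 0.0869] p2 [ 0.534 -0.198  0.053] p98 [0.598 0.113 0.098] rect [579.1 -46.1] [ 41.1 320.5] 9.8
side rack 919 med [ 0.5581 -0.1881  0.0437] p2 [ 0.488 -0.222  0.036] p98 [ 0.631 -0.173  0.047] rect [ 561.7 -198. ] [149.8  56.2] 0.5
side base 0
side dark 0
```

Run:
```python
from h import *
for n in("top","side"):
    z=np.load(n+".npz"); im=z["im"]; P=cloud((z["K"],z["R"],z["t"]),z["d"]); hsv=cv2.cvtColor(im,cv2.COLOR_BGR2HSV)
    H,S,V=[hsv[...,i].astype(int) for i in range(3)]
    x,y,zz=P[...,0],P[...,1],P[...,2]
    if n=="top":
        for u,v in((216,186),(190,203),(152,182),(315,208)): print((u,v),P[v,u].round(3),hsv[v,u])
    def rep(nm,m):
        p=P[m]; 
        if len(p)<3: print(n,nm,len(p));return
        r=cv2.minAreaRect(p[:,:2].astype(np.float32)*1000)
        print(n,nm,len(p),"med",np.median(p,0).round(4),"p2",np.percentile(p,3,0).round(3),"p98",np.percentile(p,97,0).round(3),"rect",np.round(r[0],1),np.round(r[1],1),round(r[2],1))
    box=(x>.4)&(x<.7)&(y>.03)&(y<.33)
    rep("orange",(H>=4)&(H<=16)&(S>190)&(V>120)&(zz>.055)&(x>.48)&(x<.57)&(y<-.1)&(y>-.25))
    rep("red",box&((H<5)|(H>172))&(S>150)&(zz>.04))
    rep("bluelug",box&(H>100)&(H<125)&(S>100)&(zz>.085))
    rep("base",box&(zz>.008)&(zz<.017))
    rep("dark",box&(zz>.083)&(zz<.1)&(S<80))
    rep("pin",box&(zz>.075)&(zz<.1)&(S<60)&(V>90))
```

```text
(216, 186) [0.577 0.017 0.093] [  1 183 135]
(190, 203) [0.539 0.075 0.084] [ 0  0 48]
(152, 182) [0.595 0.171 0.018] [98 15 66]
(315, 208) [ 0.528 -0.202  0.098] [ 12 182 174]
top orange 0
top red 0
top bluelug 135 med [0.5565 0.0936 0.094 ] p2 [0.538 0.067 0.089] p98 [0.579 0.107 0.098] rect [557.7  87.8] [38.2 39.1] 15.9
top base 2763 med [0.5503 0.1118 0.0122] p2 [0.456 0.034 0.009] p98 [0.631 0.168 0.016] rect [577.7  94.7] [241.4 159. ] 16.3
top dark 507 med [0.5455 0.0738 0.0897] p2 [0.479 0.033 0.085] p98 [0.579 0.11  0.095] rect [528.1  69.4] [106.9  85.9] 4.3
top pin 165 med [0.5694 0.0524 0.0892] p2 [0.502 0.03  0.083] p98 [0.582 0.112 0.095] rect [550.1  80.8] [ 74.1 106.3] 63.6
side orange 36 med [ 0.5285 -0.1971  0.0977] p2 [ 0.518 -0.203  0.096] p98 [ 0.539 -0.193  0.1  ] rect [ 528.3 -198.2] [22.2 10.7] 2.3
side red 0
side bluelug 225 med [0.5545 0.1005 0.0929] p2 [0.535 0.071 0.086] p98 [0.576 0.112 0.095] rect [556.6  90.2] [38.3 40.5] 16.8
side base 3838 med [0.5382 0.1198 0.0116] p2 [0.454 0.042 0.009] p98 [0.63  0.172 0.015] rect [576.5  95.9] [242.  161.3] 15.7
side dark 621 med [0.5361 0.0775 0.0889] p2 [0.477 0.035 0.084] p98 [0.577 0.112 0.092] rect [537.2  81.9] [ 79.2 117.6] 73.0
side pin 122 med [0.5688 0.0488 0.0886] p2 [0.547 0.031 0.085] p98 [0.58  0.114 0.093] rect [564.4  72.4] [32.8 85.8] 3.0
```

```bash
cat >> h.py <<'E'
def go(p,yaw,n,tilt=True):
    """print n tool-frame rows (dx dy dz mm, rotvec deg) from the measured pose to TCP p, pointing down at yaw"""
    o=env.get_obs(); p0=np.array(o["position"]); R=Ro.from_euler('xyz',o["eef_rot"],degrees=True)
    T=Ro.from_euler('xyz',[-90,0,yaw],degrees=True); w=(R.inv()*T).as_rotvec(degrees=True)
    d=(np.array(p)-p0)*1000/n; print("pos",p0.round(4),"rot",np.round(o["eef_rot"],2),"F",np.round(o["force"],1),"t",round(o["t"],2),"w",round(o["gripper_width"],3))
    for i in range(n):
        Ri=R*Ro.from_rotvec(w*i/n,degrees=True); print(np.r_[Ri.inv().apply(d),w/n].round(1).tolist())
def jig(q,o=(.557,.089),yaw=16.2):
    a=np.radians(yaw); c,s=np.cos(a),np.sin(a); return [o[0]+c*q[0]-s*q[1],o[1]+s*q[0]+c*q[1],q[2]]
E
python3 -c "
from h import *
go(jig([0,-.112,.215]),16.2,17)"
```

```text
pos [0.1943 0.6197 0.2135] rot [-89.99   0.11  72.59] F [-0.8  0.7 -0.1] t 0.1 w 1.002
[-28.9, -0.0, -33.3, 0.0, 3.3, -0.0]
[-26.9, -0.0, -35.0, 0.0, 3.3, -0.0]
[-24.8, -0.0, -36.5, 0.0, 3.3, -0.0]
[-22.7, -0.1, -37.8, 0.0, 3.3, -0.0]
[-20.5, -0.1, -39.1, 0.0, 3.3, -0.0]
[-18.2, -0.1, -40.2, 0.0, 3.3, -0.0]
[-15.8, -0.1, -41.2, 0.0, 3.3, -0.0]
[-13.4, -0.1, -42.0, 0.0, 3.3, -0.0]
[-10.9, -0.1, -42.7, 0.0, 3.3, -0.0]
[-8.5, -0.1, -43.3, 0.0, 3.3, -0.0]
[-5.9, -0.1, -43.7, 0.0, 3.3, -0.0]
[-3.4, -0.1, -44.0, 0.0, 3.3, -0.0]
[-0.8, -0.1, -44.1, 0.0, 3.3, -0.0]
[1.7, -0.1, -44.1, 0.0, 3.3, -0.0]
[4.3, -0.1, -43.9, 0.0, 3.3, -0.0]
[6.8, -0.1, -43.6, 0.0, 3.3, -0.0]
[9.3, -0.1, -43.1, 0.0, 3.3, -0.0]
```

Call:
arm_command --pt "-29 0 -33 0 3.3 0 0" --pt "-27 0 -35 0 3.3 0 0" --pt "-25 0 -36 0 3.3 0 0" --pt "-23 0 -38 0 3.3 0 0" --pt "-20 0 -39 0 3.3 0 0" --pt "-18 0 -40 0 3.3 0 0" --pt "-16 0 -41 0 3.3 0 0" --pt "-13 0 -42 0 3.3 0 0" --grip_force 20

```text
t: 0.9
position: [0.3789, 0.3106, 0.2087]
eef_rot: [-90.1, 0.5, 45.7]
force: [0.4, -0.7, 0.3]
gripper_width: 0.382
```

Call:
arm_command --pt "-11 0 -43 0 3.3 0 0" --pt "-8 0 -43 0 3.3 0 0" --pt "-6 0 -44 0 3.3 0 0" --pt "-3 0 -44 0 3.3 0 0" --pt "-1 0 -44 0 3.3 0 0" --pt "2 0 -44 0 3.3 0 0" --pt "4 0 -44 0 3.3 0 0" --pt "7 0 -44 0 3.3 0 0"

```text
t: 1.7
position: [0.564, -0.0067, 0.2068]
eef_rot: [-90.2, 0.5, 18.2]
force: [1.1, -0.1, 0.5]
gripper_width: 0.005
```

```bash
python3 -c "
from h import *
go(jig([0,-.112,.215]),16.2,6)
c,im,d=shot('wrist','w1.png')"
```

```text
pos [ 0.564  -0.0067  0.2068] rot [-90.22   0.5   18.16] F [ 1.1 -0.1  0.5] t 1.7 w 0.005
[3.2, -1.4, -3.1, 0.0, 0.3, -0.1]
[3.2, -1.4, -3.1, 0.0, 0.3, -0.1]
[3.2, -1.4, -3.1, 0.0, 0.3, -0.1]
[3.3, -1.4, -3.1, 0.0, 0.3, -0.1]
[3.3, -1.4, -3.1, 0.0, 0.3, -0.1]
[3.3, -1.4, -3.0, 0.0, 0.3, -0.1]
```

View pics/w1.png

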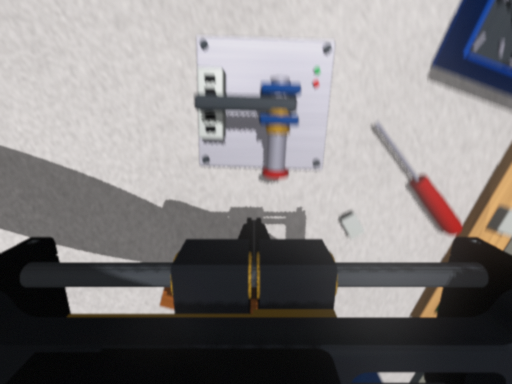

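The wrist view has the jig upright ahead of the fingers. The red head is at (275,173), the lugs are at y≈90–120, and the pin end is at (278,80).

Run:
```python
from h import *
c,im,d=shot('wrist'); P=cloud(c,d); hsv=cv2.cvtColor(im,cv2.COLOR_BGR2HSV)
H,S,V=[hsv[...,i].astype(int) for i in range(3)]; v,u=np.mgrid[:384,:512]
a=np.radians(16.2); Q=P-[.557,.089,0]; J=np.stack([Q[...,0]*np.cos(a)+Q[...,1]*np.sin(a),-Q[...,0]*np.sin(a)+Q[...,1]*np.cos(a),Q[...,2]],-1)
roi=(u>190)&(u<340)&(v>30)&(v<190)
def rep(n,m):
    p=J[m&roi]*1000
    print(n,len(p),*[np.percentile(p,q,0).round(1) for q in(2,50,98)], cv2.minAreaRect(p[:,:2].astype(np.float32)))
rep("red",((H<6)|(H>172))&(S>120)&(J[...,2]>.05)); rep("lug",(H>100)&(H<125)&(S>100)&(J[...,2]>.09))
rep("shank",(J[...,1]<-.03)&(J[...,2]>.06)); rep("end",(J[...,1]>.024)&(J[...,2]>.06)); rep("base",(J[...,2]>.008)&(J[...,2]<.016))
rep("bar",(J[...,0]<-.03)&(J[...,2]>.08)); rep("brass",(H>12)&(H<28)&(S>120)&(J[...,2]>.05))
go(jig([0,-.112,.215]),16.2,6)
```

```text
red 175 [-11.2 -76.8  85.3] [  1.3 -72.8  92.3] [ 14.4 -69.6  95.4] ((-10.851503372192383, -55.54426956176758), (23.777198791503906, 61.50285339355469), 36.21711730957031)
lug 754 [-17.4 -20.6  91.7] [ 0.7  8.9 93.5] [19.4 17.2 95.2] ((0.5628528594970703, -2.8446044921875), (41.737510681152344, 39.977752685546875), 89.99085998535156)
shank 911 [-10.1 -76.4  80.8] [  1.3 -55.5  88.5] [ 13.5 -30.9  94.3] ((2.3148860931396484, -53.76601028442383), (47.400238037109375, 28.849123001098633), 89.62347412109375)
end 5 [-3.  24.1 86.8] [ 2.8 24.2 87.5] [ 4.6 24.2 88.2] ((0.8361551761627197, 24.167373657226562), (7.776846885681152, 0.1026218831539154), 0.4111332893371582)
base 11822 [-92.5 -78.3   9.9] [-10.7  16.9  11.6] [68.6 73.4 14. ] ((-13.548118591308594, -2.6134033203125), (170.40731811523438, 158.35394287109375), 0.4806670844554901)
bar 936 [-84.  -10.   86.2] [-57.9  -2.3  89.3] [-31.    5.5  91.1] ((-57.915565490722656, -2.1639671325683594), (55.85025405883789, 16.049606323242188), 0.18795891106128693)
brass 281 [ -9.7 -29.9  86. ] [  1.  -23.8  91.1] [11.8 -6.7 93.4] ((0.9969100952148438, -18.245813369750977), (21.89478302001953, 23.633989334106445), 0.6589159965515137)
pos [ 0.5651 -0.009   0.2066] rot [-90.3    0.52  17.98] F [-0.4  0.4  0.8] t 1.8 w 0.006
[3.2, -1.4, -2.7, 0.1, 0.3, -0.1]
[3.2, -1.4, -2.7, 0.1, 0.3, -0.1]
[3.2, -1.4, -2.7, 0.1, 0.3, -0.1]
[3.2, -1.4, -2.7, 0.1, 0.3, -0.1]
[3.2, -1.4, -2.6, 0.1, 0.3, -0.1]
[3.2, -1.4, -2.6, 0.1, 0.3, -0.1]
```

```bash
sed -i 's/o=(.557,.089)/o=(.5586,.0870)/' h.py; python3 -c "
from h import *
go(jig([0.0003,-.106,.069]),16.2,6)"
```

```text
pos [ 0.5651 -0.009   0.2066] rot [-90.3    0.52  17.98] F [-0.4  0.4  0.8] t 1.8 w 0.006
[3.6, 22.9, -2.0, 0.1, 0.3, -0.1]
[3.6, 22.9, -2.0, 0.1, 0.3, -0.1]
[3.6, 22.9, -2.0, 0.1, 0.3, -0.1]
[3.5, 22.9, -2.0, 0.1, 0.3, -0.1]
[3.5, 22.9, -2.0, 0.1, 0.3, -0.1]
[3.5, 22.9, -2.0, 0.1, 0.3, -0.1]
```

Call:
arm_command --pt "10 0 -10 0 1 0 0" --pt "10 0 -4 0 0.8 0 0" --pt "0 34 0 0 0 0 0" --pt "0 34 0 0 0 0 0" --pt "0 34 0 0 0 0 0" --pt "0 30 0 0 0 0 0"

```text
t: 2.4
position: [0.5921, -0.0141, 0.0758]
eef_rot: [-90.4, -0.0, 16.2]
force: [0.9, 0.7, 0.5]
gripper_width: 0.005
```

```bash
python3 -c "
from h import *
go(jig([0.0003,-.106,.069]),16.2,1)"
```

```text
pos [ 0.5921 -0.0141  0.0758] rot [-9.038e+01 -4.000e-02  1.620e+01] F [0.9 0.7 0.5] t 2.4 w 0.005
[-3.6, 6.8, 0.5, 0.4, 0.0, 0.0]
```

Call:
arm_command --pt "-4 7 0 0.4 0 0 0" --pt "0 0 5 0 0 0 0" --pt "0 0 5 0 0 0 0" --pt "0 0 3 0 0 0 0" --pt "0 0 3 0 0 0 0"

```text
t: 2.9
position: [0.5812, 0.0043, 0.0676]
eef_rot: [-89.8, 0.2, 16.4]
force: [0.1, -3.7, -1.3]
gripper_width: 0.003
```

Call:
arm_command --pt "0 0 3 0 0 0 0" --pt "0 0 3 0 0 0 0" --pt "0 0 3 0 0 0 0" --pt "0 0 3 0 0 0 0"

```text
t: 3.3
position: [0.5795, 0.0118, 0.0698]
eef_rot: [-90.5, 0.0, 16.5]
force: [2.0, -4.6, -3.8]
gripper_width: 0.002
```

Call:
arm_command --pt "0 0 3 0 0 0 0" --pt "0 0 3 0 0 0 0" --pt "0 0 3 0 0 0 0" --pt "0 0 3 0 0 0 0"

```text
t: 3.7
position: [0.5774, 0.0188, 0.0705]
eef_rot: [-91.2, -0.1, 16.5]
force: [2.1, -5.2, -5.0]
gripper_width: 0.008
```

Call:
arm_command --pt "0 0 3 0 0 0 0" --pt "0 0 3 0 0 0 0" --pt "0 0 3 0 0 0 0"

```text
t: 4.0
position: [0.5759, 0.0242, 0.0709]
eef_rot: [-91.6, -0.2, 16.5]
force: [2.2, -3.9, -5.3]
gripper_width: 0.005
```

Call:
arm_command --pt "0 1 3 0.6 0 0 0" --pt "0 0.5 3 0.5 0 0 0" --pt "0 0.5 3 0.4 0 0 0"

```text
t: 4.3
position: [0.5743, 0.03, 0.0704]
eef_rot: [-90.5, -0.2, 16.6]
force: [1.1, -5.4, -2.8]
gripper_width: 0.004
```

Call:
arm_command --pt "0 0.5 3 0.3 0 0 0" --pt "0 0.5 3 0.3 0 0 0"

```text
t: 4.5
position: [0.5732, 0.0337, 0.0702]
eef_rot: [-90.1, -0.3, 16.6]
force: [0.6, -5.2, -3.7]
gripper_width: 0.005
```

Call:
arm_command --pt "0 0.5 3 0.2 0 0 0" --pt "0 0.5 3 0.2 0 0 0"

```text
t: 4.7
position: [0.5722, 0.0373, 0.0702]
eef_rot: [-90.0, -0.3, 16.6]
force: [1.1, -5.6, -1.8]
gripper_width: 0.007
```

Call:
arm_command --pt "0 0.5 3 0.2 0 0 0" --pt "0 0.5 3 0.2 0 0 0"

```text
t: 4.9
position: [0.5711, 0.0409, 0.0701]
eef_rot: [-89.8, -0.3, 16.7]
force: [0.7, -5.5, -2.6]
gripper_width: 0.003
```

Call:
arm_command --pt "0 0.5 3 0 0 0 0" --pt "0 0.5 3 0 0 0 0"

```text
t: 5.1
position: [0.571, 0.0418, 0.0705]
eef_rot: [-90.5, -0.4, 16.8]
force: [2.2, -14.1, -2.4]
gripper_width: 0.006
```

Call:
arm_command --pt "0 0.5 3 0 0 0 0"

```text
t: 5.2
position: [0.571, 0.0417, 0.0706]
eef_rot: [-90.8, -0.4, 16.8]
force: [2.1, -11.6, -3.2]
gripper_width: 0.002
```

Pin is home: it stopped at y = 41.8 mm while the push rose to 14 N. I'll back off, lift and look at the hole.

Call:
arm_command --pt "0 0 -10 0 0 0 0" --pt "0 0 -12 0.5 0 0 0" --pt "0 -40 0 0 0 0 0" --pt "0 -40 0 0 0 0 0" --pt "0 -40 10 0 0 0 0" --pt "0 -10 30 0 0 0 0" --pt "0 0 20 0 0 0 0.7" --pt "0 0 0 0 0 0 0.7"

```text
t: 6.0
position: [0.5622, 0.077, 0.212]
eef_rot: [-89.8, -0.9, 16.5]
force: [-0.2, -0.7, 0.1]
gripper_width: 0.12
```

Run:
```python
from h import *
c,im,d=shot('wrist'); P=cloud(c,d); np.savez("w2.npz",im=im,d=d,K=c[0],R=c[1],t=c[2])
o=env.get_obs(); print(o["position"],o["eef_rot"],o["force"],"cam",c[2],c[1][:,2])
# hole expected region
K,R,t=c
for y in (.0,.03,.07):
    q=R.T@(np.array(jig([0,y,.09]))-t); print(y,(K@q/q[2])[:2].round(0),q[2])
cv2.imwrite("pics/w2.png",np.hstack([im]))
```

```text
[0.56249542 0.07609326 0.21192101] [-89.81692422  -0.94093128  16.48457693] [ 0.3201562  -0.31889632 -0.18380327] cam [0.53881618 0.14709947 0.38197325] [ 0.09106895 -0.24942571 -0.96410231]
0.0 [251. 179.] 0.29828412705225354
0.03 [251. 152.] 0.29033624613683784
0.07 [251. 113.] 0.2797390715829503
```

View pics/w2.png

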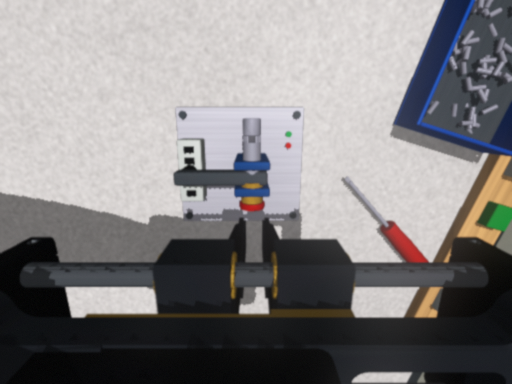

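The head now sits against the bush at (252,203), and the pin end is at (252,120). I'll look for the hole in the shank numerically, between v=118 and v=155.

Run:
```python
from h import *
z=np.load("w2.npz"); im=z["im"]; g=cv2.cvtColor(im,cv2.COLOR_BGR2GRAY).astype(int); P=cloud((z["K"],z["R"],z["t"]),z["d"])
for v in range(116,158): print(v,g[v,240:265], (P[v,252]*1000).round(0))
```

```text
116 [216 216 216 216 215 214 213 214 213 213 213 214 214 215 213 214 214 214
 214 215 216 217 216 217 217] [541. 153.  11.]
117 [215 214 212 207 202 200 198 200 201 200 202 203 202 202 201 202 201 200
 200 202 209 213 216 216 217] [542. 152.  13.]
118 [211 208 193 171 161 161 165 170 174 176 178 182 183 181 178 176 174 170
 165 165 181 203 212 215 214] [541. 150.  89.]
119 [208 202 174 135 123 131 140 149 157 164 171 176 176 173 168 162 157 150
 142 133 149 193 210 211 212] [542. 149.  89.]
120 [207 197 160 118 112 123 135 147 155 165 173 179 180 174 167 161 154 146
 136 125 135 188 206 210 210] [542. 148.  88.]
121 [208 197 156 114 111 123 137 147 156 165 175 180 180 174 168 161 155 144
 136 123 133 186 207 210 210] [542. 147.  89.]
122 [210 200 157 115 111 124 138 147 156 165 174 181 178 174 168 160 154 145
 135 122 133 187 208 211 210] [542. 146.  89.]
123 [211 200 161 117 111 125 137 149 158 165 172 177 177 172 167 160 154 145
 133 120 132 187 208 210 211] [543. 145.  89.]
124 [209 200 160 117 112 124 139 148 157 166 173 177 177 172 166 159 153 145
 133 120 130 187 208 210 210] [
[... 3407 characters left out ...]
0 164 168 169 166 162 155 148 139
 130 121 129 154 166 168 172] [551. 116.  90.]
153 [110 106  89  96 112 124 136 144 154 160 166 169 169 167 163 155 148 139
 130 118 106 106 109 110 118] [552. 115.  90.]
154 [ 57  56  60  87 112 125 136 146 153 159 165 168 169 166 163 156 147 138
 131 114  91  71  63  63  69] [552. 114.  90.]
155 [ 40  41  53  86 111 126 135 145 153 159 164 168 168 166 162 155 147 138
 130 114  88  62  51  51  53] [552. 113.  89.]
156 [ 41  41  53  87 112 126 136 145 153 159 165 168 170 165 161 156 148 139
 129 114  88  62  51  48  51] [553. 111.  87.]
157 [ 41  40  55  86 112 125 136 144 153 159 164 167 168 167 162 156 147 139
 130 114  87  60  51  49  49] [553. 111.  89.]
```

The hole centre is at pixel (251.3,138.6), 7 px across. Cast to z=90 mm that gives world (0.5475, 0.1293), 21.6 mm from the pin end where 22 is expected. Now to the rack.

```bash
python3 -c "
from h import *
go([.528,-.199,.175],90.7,10)"
```

```text
pos [0.5625 0.0761 0.2119] rot [-89.82  -0.94  16.48] F [ 0.3 -0.3 -0.2] t 6.05 w 0.162
[-11.2, 3.4, -25.4, 0.0, -7.4, 0.1]
[-14.4, 3.4, -23.8, 0.0, -7.4, 0.1]
[-17.3, 3.4, -21.7, 0.0, -7.4, 0.1]
[-20.0, 3.5, -19.3, 0.0, -7.4, 0.1]
[-22.3, 3.5, -16.6, 0.0, -7.4, 0.1]
[-24.2, 3.5, -13.5, 0.0, -7.4, 0.1]
[-25.8, 3.5, -10.3, 0.0, -7.4, 0.1]
[-26.9, 3.6, -6.9, 0.0, -7.4, 0.1]
[-27.5, 3.6, -3.4, 0.0, -7.4, 0.1]
[-27.7, 3.6, 0.2, 0.0, -7.4, 0.1]
```

Call:
arm_command --pt "-11 3 -25 0 -7.5 0 0.6" --pt "-14 3 -24 0 -7.5 0 0.6" --pt "-17 3 -22 0 -7.5 0 0.6" --pt "-20 3 -19 0 -7.5 0 0.6" --pt "-22 3 -17 0 -7.5 0 0.6" --pt "-24 3 -13 0 -7.5 0 0.6" --pt "-26 3 -10 0 -7.5 0 0.6" --pt "-27 3 -7 0 -7.5 0 0.6"

```text
t: 6.85
position: [0.5397, -0.1557, 0.1824]
eef_rot: [-90.6, -0.9, 79.0]
force: [0.7, -0.2, -0.0]
gripper_width: 0.597
```

Call:
arm_command --pt "-27 3 -3 0 -7.4 0 0.6" --pt "-28 4 0 0 -7.4 0 0.6" --pt "0 0 0 0 0 0 0.6"

```text
t: 7.15
position: [0.5336, -0.2186, 0.172]
eef_rot: [-90.6, -0.8, 94.1]
force: [0.6, -0.3, 0.3]
gripper_width: 0.602
```

Run:
```python
from h import *
c,im,d=shot('wrist','w3.png'); P=cloud(c,d); hsv=cv2.cvtColor(im,cv2.COLOR_BGR2HSV)
H,S,V=[hsv[...,i].astype(int) for i in range(3)]
z=P[...,2]; v,u=np.mgrid[:384,:512]
for nm,m in(("orange",(H>=4)&(H<=16)&(S>170)&(V>100)&(z>.06)&(z<.11)),("oranget",(H>=4)&(H<=16)&(S>170)&(V>100)&(z>.094)&(z<.11)),("blue",(H>100)&(H<125)&(S>110)&(z>.06)&(z<.11)),("rack",(z>.04)&(z<.05)&(H<22)&(S>70))):
    p=P[m]*1000
    print(nm,len(p)); 
    if len(p)>5: print(*[np.percentile(p,q,0).round(1) for q in(2,50,98)],cv2.minAreaRect(p[:,:2].astype(np.float32)),u[m].mean(),v[m].mean())
go([.528,-.199,.061],90.7,4)
```

```text
orange 531
[ 517.5 -406.7   73.5] [ 529.5 -203.5   97.5] [ 657.3 -195.8   99.3] ((562.1199951171875, -191.04458618164062), (93.83161926269531, 488.5697326660156), 12.673120498657227) 256.77966101694915 203.12052730696797
oranget 397
[ 518.  -209.1   94.9] [ 530.3 -202.5   97.9] [ 543.9 -195.8   99.4] ((595.4619140625, -291.476318359375), (27.17023468017578, 243.6228790283203), 35.79161071777344) 270.2670025188917 198.21914357682618
blue 419
[ 543.5 -207.5   60.6] [ 586.3 -198.9   83.6] [597.4  67.5  99. ] ((592.191162109375, -160.28875732421875), (32.29478454589844, 470.8513488769531), 12.745345115661621) 343.9284009546539 240.85680190930788
rack 3681
[ 490.1 -226.2   42.7] [ 549.5 -208.2   44.5] [ 625.1 -177.3   46. ] ((559.4515380859375, -201.5664825439453), (141.7288818359375, 50.8585319519043), 1.0724531412124634) 265.54740559630534 200.02472154305894
pos [ 0.5338 -0.2173  0.1722] rot [-90.62  -0.85  94.04] F [ 0.9 -0.3 -0.1] t 7.2 w 0.604
[4.3, 27.9, 1.4, 0.1, 0.8, 0.2]
[4.3, 27.8, 1.4, 0.1, 0.8, 0.2]
[4.4, 27.8, 1.4, 0.1, 0.8, 0.2]
[4.5, 27.8, 1.4, 0.1, 0.8, 0.2]
```

View pics/w3.png

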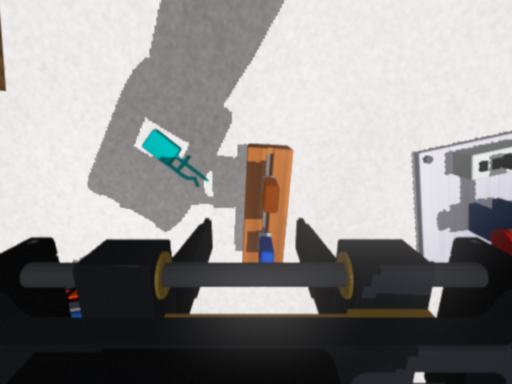

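The orange grip is directly between the fingers' plane at (270,198), with the blue one below at (265,245). Now align and descend.

```bash
python3 -c "
from h import *
go([.530,-.2015,.0617],91,1)"
```

```text
pos [ 0.5338 -0.2173  0.1722] rot [-90.62  -0.85  94.04] F [ 0.9 -0.3 -0.1] t 7.2 w 0.604
[14.4, 110.7, 3.8, 0.6, 3.0, 0.9]
```

Call:
arm_command --pt "16 10 5 0.6 3 0.8 0.6" --pt "0 35 0 0 0 0 0.6" --pt "0 35 0 0 0 0 0.6"

```text
t: 7.5
position: [0.532, -0.2033, 0.0971]
eef_rot: [-90.7, 0.2, 90.5]
force: [-0.6, 1.0, 0.4]
gripper_width: 0.6
```

```bash
python3 -c "
from h import *
go([.530,-.2015,.0617],91,1)"
```

```text
pos [ 0.532  -0.2033  0.0971] rot [-90.66   0.17  90.49] F [-0.6  1.   0.4] t 7.5 w 0.6
[2.0, 35.4, 2.4, 0.7, -0.5, -0.2]
```

Call:
arm_command --pt "2 18 1.5 0.7 -0.5 -0.2 0.6" --pt "0 18 1 0 0 0 0.6" --pt "0 0 0 0 0 0 0.6"

```text
t: 7.8
position: [0.526, -0.1978, 0.0546]
eef_rot: [-89.4, -0.4, 90.9]
force: [0.2, -0.1, -0.2]
gripper_width: 0.598
```

```bash
python3 -c "
from h import *
go([.530,-.2015,.0617],91,1)"
```

```text
pos [ 0.526  -0.1978  0.0546] rot [-89.38  -0.39  90.95] F [ 0.2 -0.1 -0.2] t 7.8 w 0.598
[-3.7, -7.2, -3.8, -0.6, -0.1, 0.4]
```

Call:
arm_command --pt "-3.5 -6.5 -3.5 -0.5 0 0.4 0.6" --pt "0 0 0 0 0 0 0.6" --pt "0 0 0 0 0 0 0.6"

```text
t: 8.1
position: [0.5322, -0.202, 0.0649]
eef_rot: [-90.1, 0.1, 90.9]
force: [-0.8, -0.3, -0.3]
gripper_width: 0.602
```

```bash
python3 -c "
from h import *
go([.530,-.2015,.0617],91,1)"
```

```text
pos [ 0.5322 -0.202   0.0649] rot [-90.13   0.13  90.95] F [-0.8 -0.3 -0.3] t 8.1 w 0.602
[0.5, 3.2, 2.2, 0.1, -0.1, -0.1]
```

Call:
arm_command --pt "0.4 2.5 1.5 0 0 0 0.6" --pt "0 0 0 0 0 0 0" --pt "0 0 0 0 0 0 0" --pt "0 0 0 0 0 0 0" --pt "0 0 0 0 0 0 0" --pt "0 0 0 0 0 0 0" --pt "0 0 0 0 0 0 0" --grip_force 15

```text
t: 8.8
position: [0.5323, -0.2024, 0.0655]
eef_rot: [-90.4, 0.2, 90.9]
force: [-1.2, 0.4, -0.4]
gripper_width: 0.156
```

Call:
arm_command --pt "0 0 0 0.3 0 0 0" --pt "0 0 0 0 0 0 0" --pt "0 -8 0 0 0 0 0" --pt "0 -15 0 0 0 0 0" --pt "0 -20 0 0 0 0 0" --pt "0 -25 0 0 0 0 0" --pt "0 -30 0 0 0 0 0" --pt "0 -20 0 0 0 0 0" --grip_force 50

```text
t: 9.6
position: [0.5295, -0.2009, 0.1872]
eef_rot: [-89.6, 0.1, 90.9]
force: [0.6, -0.0, -1.0]
gripper_width: 0.146
```

```bash
python3 -c "
from h import *
go([.5475,.1293,.200],106.2,12)
c,im,d=shot('wrist','w4.png')"
```

```text
pos [ 0.5295 -0.2009  0.1872] rot [-8.965e+01  8.000e-02  9.092e+01] F [ 0.6 -0.  -1. ] t 9.6 w 0.146
[27.5, -1.1, -1.9, -0.0, -1.3, -0.0]
[27.4, -1.1, -2.5, -0.0, -1.3, -0.0]
[27.4, -1.1, -3.2, -0.0, -1.3, -0.0]
[27.3, -1.1, -3.8, -0.0, -1.3, -0.0]
[27.2, -1.1, -4.4, -0.0, -1.3, -0.0]
[27.1, -1.1, -5.0, -0.0, -1.3, -0.0]
[27.0, -1.1, -5.6, -0.0, -1.3, -0.0]
[26.9, -1.1, -6.2, -0.0, -1.3, -0.0]
[26.7, -1.1, -6.8, -0.0, -1.3, -0.0]
[26.6, -1.1, -7.4, -0.0, -1.3, -0.0]
[26.4, -1.1, -7.9, -0.0, -1.3, -0.0]
[26.2, -1.1, -8.5, -0.0, -1.3, -0.0]
```

View pics/w4.png

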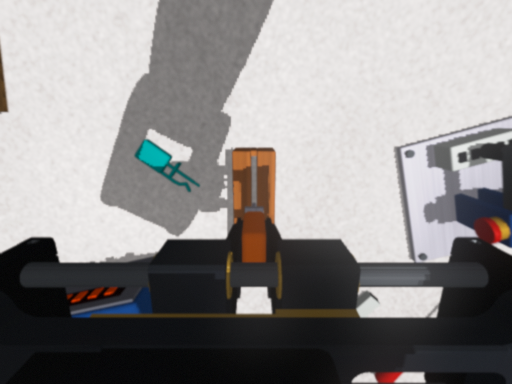

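Call:
arm_command --pt "27 0 -2 0 -1.3 0 0" --pt "27 0 -2 0 -1.3 0 0" --pt "27 0 -3 0 -1.3 0 0" --pt "27 0 -4 0 -1.3 0 0" --pt "27 0 -4 0 -1.3 0 0" --pt "27 0 -5 0 -1.3 0 0" --pt "27 0 -6 0 -1.3 0 0" --pt "27 0 -6 0 -1.3 0 0"

```text
t: 10.45
position: [0.5432, 0.0199, 0.1957]
eef_rot: [-90.4, 0.6, 101.3]
force: [-0.3, 0.6, -0.5]
gripper_width: 0.146
```

Call:
arm_command --pt "27 0 -7 0 -1.3 0 0" --pt "27 0 -7 0 -1.3 0 0" --pt "26 0 -8 0 -1.3 0 0" --pt "20 0 -8 0 -1 0 0" --pt "0 0 0 0 0 0 0" --pt "0 0 0 0 0 0 0"

```text
t: 11.05
position: [0.548, 0.1309, 0.1954]
eef_rot: [-90.3, 0.7, 106.7]
force: [-0.5, -0.3, -0.8]
gripper_width: 0.142
```

Run:
```python
from h import *
go([.5475,.1293,.180],106.2,1)
c,im,d=shot('wrist','w5.png'); np.savez("w5.npz",im=im,d=d,K=c[0],R=c[1],t=c[2])
P=cloud(c,d)
o=env.get_obs();R=Ro.from_euler('xyz',o["eef_rot"],degrees=True).as_matrix()
T=(P-np.array(o["position"]))@R*1000
big=cv2.resize(im[60:260,180:340],None,fx=5,fy=3*5/3,interpolation=cv2.INTER_CUBIC)
cv2.imwrite("pics/w5c.png",cv2.resize(big,(640,800))[:600])
np.save("T5.npy",T)
for v in range(130,250,5):
    print(v,[(u,T[v,u].round(0).astype(int).tolist()) for u in range(238,272,3) if abs(T[v,u,0])<25 and -60<T[v,u,1]<62])
```

```text
pos [0.548  0.1309 0.1954] rot [-90.34   0.7  106.7 ] F [-0.5 -0.3 -0.8] t 11.05 w 0.142
[-1.2, 15.4, 1.0, 0.3, 0.5, -0.7]
130 []
135 []
140 []
145 []
150 []
155 []
160 []
165 []
170 []
175 []
180 []
185 []
190 []
195 []
200 []
205 [(253, [-1, 45, 6])]
210 [(244, [-8, 18, 11]), (247, [-6, 17, 11]), (250, [-4, 17, 11]), (253, [-1, 15, 11]), (256, [1, 19, 10]), (259, [3, 17, 11]), (262, [5, 17, 11])]
215 [(244, [-7, -1, 14]), (247, [-5, -4, 15]), (250, [-3, -6, 15]), (253, [-1, -4, 15]), (256, [1, -5, 15]), (259, [3, -4, 15]), (262, [5, -3, 14])]
220 [(238, [-11, -4, 11]), (241, [-9, -2, 10]), (244, [-7, -11, 14]), (247, [-5, -13, 15]), (250, [-3, -13, 15]), (253, [-1, -14, 15]), (256, [1, -13, 15]), (259, [2, -14, 15]), (262, [4, -11, 14]), (265, [7, -1, 10]), (268, [8, -5, 12])]
225 [(238, [-11, -13, 11]), (241, [-9, -11, 10]), (244, [-7, -19, 14]), (247, [-5, -21, 15]), (250, [-3, -20, 14]), (253, [-1, -21, 15]), (256, [0, -22, 15]), (259, [2, -20, 14]), (262, [4, -20, 14]), (265, [6, -10, 10]), (268, [8, -12, 11]), (271, [10, -13, 12])]
230 [(238, [-10, -22, 12]), (241, [-9, -17, 1
[... 298 characters left out ...]
-5, -33, 14]), (250, [-3, -32, 13]), (253, [-1, -32, 13]), (256, [0, -32, 13]), (259, [2, -33, 13]), (262, [4, -32, 13]), (265, [5, -31, 13]), (268, [7, -26, 10]), (271, [9, -27, 11])]
240 [(238, [-10, -35, 11]), (241, [-8, -32, 10]), (244, [-6, -32, 10]), (247, [-5, -33, 10]), (250, [-3, -33, 11]), (253, [-1, -34, 11]), (256, [0, -32, 10]), (259, [2, -33, 11]), (262, [4, -33, 11]), (265, [5, -31, 10]), (268, [7, -31, 10]), (271, [9, -34, 11])]
245 [(238, [-9, -36, 9]), (241, [-8, -35, 8]), (244, [-6, -33, 8]), (247, [-5, -32, 7]), (250, [-3, -32, 7]), (253, [-1, -32, 7]), (256, [0, -33, 8]), (259, [2, -32, 7]), (262, [4, -34, 8]), (265, [5, -31, 7]), (268, [7, -37, 9]), (271, [8, -40, 11])]
```

View pics/w5c.png

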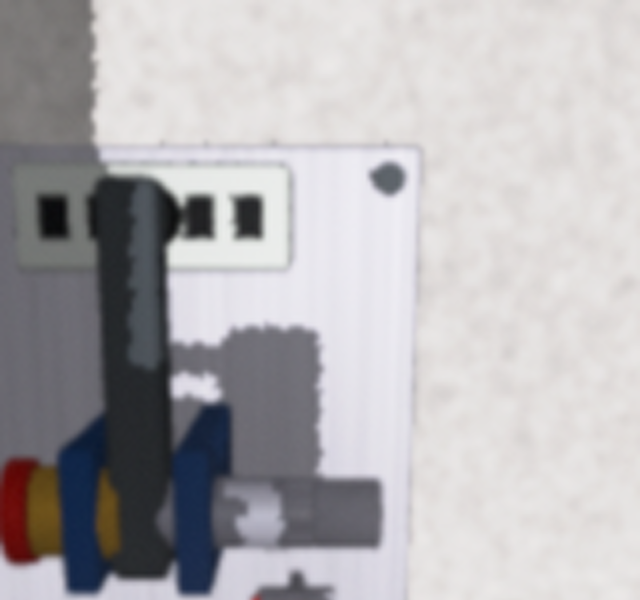

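The clip's tip shows at about (254,203), with the pin to its upper side ending at u≈275. Only a short stretch of the straight leg is in front, so the sprung leg is on the far side. Next I get the tip and hole pixels precisely.

Run:
```python
from h import *
z=np.load("w5.npz"); im=z["im"]; T=np.load("T5.npy"); K,R,t=z["K"],z["R"],z["t"]
P=cloud((K,R,t),z["d"])
def pj(p): q=R.T@(np.array(p)-t); return (K@q/q[2])[:2].round(1)
print("hole pred",pj([.5475,.1293,.09]),"end pred",pj(jig([.001,.0657,.09])))
g=cv2.cvtColor(im,cv2.COLOR_BGR2GRAY).astype(int)
print("u",list(range(240,280)))
for v in range(176,214): print(v,g[v,240:280:1].tolist(), int(P[v,253,2]*1000),int(P[v,262,2]*1000))
m=(T[...,1]>22)&(T[...,1]<62)&(abs(T[...,0])<20)&(abs(T[...,2])<25)
vv,uu=np.nonzero(m)
for v,u in zip(vv,uu): print((u,v),T[v,u].round(1).tolist())
```

```text
hole pred [254.6 191. ] end pred [275.3 191.2]
u [240, 241, 242, 243, 244, 245, 246, 247, 248, 249, 250, 251, 252, 253, 254, 255, 256, 257, 258, 259, 260, 261, 262, 263, 264, 265, 266, 267, 268, 269, 270, 271, 272, 273, 274, 275, 276, 277, 278, 279]
176 [108, 109, 108, 109, 109, 109, 108, 107, 108, 108, 108, 107, 109, 109, 110, 112, 111, 110, 118, 153, 202, 216, 215, 216, 218, 219, 220, 221, 221, 219, 220, 222, 224, 226, 226, 226, 226, 227, 224, 222] 12 10
177 [107, 109, 108, 108, 109, 109, 108, 107, 108, 107, 108, 107, 109, 111, 110, 110, 111, 110, 127, 169, 200, 214, 215, 215, 217, 219, 221, 221, 220, 219, 219, 221, 224, 225, 225, 225, 226, 227, 224, 222] 11 11
178 [103, 106, 105, 104, 105, 105, 105, 104, 104, 103, 104, 104, 104, 106, 107, 107, 107, 108, 120, 146, 171, 196, 204, 204, 207, 208, 209, 210, 209, 207, 208, 210, 213, 215, 218, 224, 226, 226, 224, 222] 10 12
179 [97, 98, 97, 97, 98, 97, 98, 97, 93, 91, 91, 93, 95, 97, 97, 97, 98, 98, 102, 111, 127, 150, 159, 160, 162, 163, 164, 164, 163, 162, 162, 163, 166, 170, 186, 211, 223, 226, 223, 222] 80 79
180 [103, 103, 104, 103,
[... 6741 characters left out ...]
211, 214] 195 193
(np.int64(253), np.int64(202)) [-1.5, 55.4, 5.0]
(np.int64(254), np.int64(202)) [-0.6, 55.0, 5.2]
(np.int64(252), np.int64(203)) [-2.4, 53.7, 4.7]
(np.int64(253), np.int64(203)) [-1.5, 52.4, 5.1]
(np.int64(254), np.int64(203)) [-0.6, 51.7, 5.3]
(np.int64(255), np.int64(203)) [0.2, 52.8, 5.0]
(np.int64(252), np.int64(204)) [-2.4, 51.2, 4.6]
(np.int64(253), np.int64(204)) [-1.5, 49.9, 5.0]
(np.int64(254), np.int64(204)) [-0.6, 49.4, 5.2]
(np.int64(255), np.int64(204)) [0.2, 51.3, 4.5]
(np.int64(252), np.int64(205)) [-2.3, 46.0, 5.4]
(np.int64(253), np.int64(205)) [-1.5, 45.1, 5.6]
(np.int64(254), np.int64(205)) [-0.6, 44.8, 5.8]
(np.int64(255), np.int64(205)) [0.2, 46.8, 5.1]
```

Run:
```python
from h import *
z=np.load("w5.npz"); K,R,t=z["K"],z["R"],z["t"]; P=cloud((K,R,t),z["d"]); T=np.load("T5.npy")
for v in range(183,196): print(v,(P[v,246:263,2]*1000).astype(int))
def ray(u,v,h=.09):
    d=R@np.linalg.solve(K,[u,v,1]); return t+d*(h-t[2])/d[2]
print([ray(254.5,189.7),ray(254.5,190.5)])
```

```text
183 [87 87 86 86 86 86 87 86 86 86 87 85 85 85 85 86 86]
184 [87 87 87 87 87 87 86 86 86 86 86 87 86 87 88 87 86]
185 [88 89 88 89 88 87 87 88 88 88 87 87 86 87 88 88 88]
186 [ 88  88  89  87  87  88  86  87  87  88  86  88  88 364  88  87  87]
187 [89 88 88 89 88 88 12 11 11 11 10 10 88 88 88 88 89]
188 [89 89 89 89 89 90 12 10 11 11 11 11 86 88 89 89 89]
189 [89 87 88 90 91 89 73 72 73 71 72 73 88 88 88 90 88]
190 [89 88 89 90 88 89 73 76 74 75 75 75 87 88 90 88 89]
191 [89 89 89 88 89 90 80 80 79 80 80 80 89 89 88 89 89]
192 [89 89 89 89 89 89 81 82 81 81 82 80 88 87 88 89 88]
193 [88 89 88 88 88 89 87 88 88 88 87 88 89 89 88 87 89]
194 [87 87 88 87 88 88 88 87 88 88 88 88 87 88 87 87 88]
195 [87 88 86 87 87 86 87 87 87 87 88 88 85 86 86 87 86]
[array([0.54612454, 0.1288246 , 0.09      ]), array([0.54696442, 0.12907852, 0.09      ])]
```

```bash
cat >> h.py <<'E'
LEG=np.array([-.0009,.057,.0032])   # tip of straight leg in the tool frame
HOLE=np.array([.5461,.1288,.0795])
def tip():
    o=env.get_obs(); return np.array(o["position"])+Ro.from_euler('xyz',o["eef_rot"],degrees=True).apply(LEG)
def goleg(h,n=1,hole=HOLE,yaw=106.2):
    """rows that put the leg over the hole with its tip at height h"""
    T=Ro.from_euler('xyz',[-90,0,yaw],degrees=True); p=np.r_[hole[:2],h]-T.apply(LEG)
    print("tip-hole mm",((tip()-hole)*1000).round(1)); go(p,yaw,n)
E
python3 -c "
from h import *
goleg(.105,1)"
```

```text
tip-hole mm [-0.3 -0.4 59. ]
pos [0.548  0.1307 0.1955] rot [-90.35   0.68 106.66] F [-0.8 -0.2 -0.6] t 11.1 w 0.144
[-0.0, 33.5, -0.6, 0.4, 0.5, -0.7]
```

Call:
arm_command --pt "0 8 -0.6 0.4 0.5 -0.7 0" --pt "0 10 0 0 0 0 0" --pt "0 8 0 0 0 0 0" --pt "0 4 0 0 0 0 0" --pt "0 0 0 0 0 0 0" --pt "0 0 0 0 0 0 0"

```text
t: 11.7
position: [0.548, 0.1269, 0.1613]
eef_rot: [-89.8, -0.1, 105.8]
force: [-0.3, 0.1, -0.7]
gripper_width: 0.146
```

Run:
```python
from h import *
goleg(.100,1)
c,im,d=shot('wrist'); np.savez("w6.npz",im=im,d=d,K=c[0],R=c[1],t=c[2]); P=cloud(c,d)
print("u 244..264, z mm")
for v in range(184,212): print(v,np.clip(P[v,244:265,2]*1000,0,400).astype(int))
```

```text
tip-hole mm [-1.2 -3.6 24.8]
pos [0.548  0.1269 0.1613] rot [-8.9750e+01 -6.0000e-02  1.0581e+02] F [-0.3  0.1 -0.7] t 11.7 w 0.146
[3.2, 4.3, -1.9, -0.2, -0.4, 0.1]
u 244..264, z mm
184 [12 11 11 11 10 11 11 11 11 11 11 11 11 12 11 11 10 11 12 11 10]
185 [ 10  11  12  12  11  13  10  11   9  10  11  10  11  12  11  11 331  11
  10  11  10]
186 [ 12  11  12  11  10  12  11  12  11  11  11  10  10  11  11  12  13 331
  10  12  10]
187 [11 11 11 11 11 10  9 10 11 10 12 10 11 11 11 12 11 10 11  9 11]
188 [12 11 11 11 11 13 11 12 12 10 12 12 12 11 11 11 11 11 11 11 12]
189 [80 80 81 80 82 81 80 82 79 80 81 80 80 80 79 81 79 80 81 81 81]
190 [83 83 81 82 83 82 82 82 82 81 81 82 81 81 82 81 82 81 82 82 83]
191 [83 84 85 84 85 84 83 83 83 84 83 82 83 82 84 82 82 82 84 84 85]
192 [85 85 86 86 83 85 85 85 85 85 81 82 84 83 83 81 83 84 85 86 86]
193 [85 85 86 86 86 86 86 86 86 86 86 85 86 86 85 86 86 85 85 86 86]
194 [86 86 87 87 87 86 86 87 87 88 85 87 86 86 87 87 87 85 86 86 86]
195 [87 88 88 87 88 87 87 87 88 86 87 88 86 87 88 88 87 86 88 88 88]
196 [87 87 87 88 88 87 87 86 88 88 88 89 89 8
[... 578 characters left out ...]
9  89  88 110 113 111 110  86  85  86  86  86  88
  89  87  88]
205 [ 88  90  87  88  88  89  88  88 114 115 116 114  87  88  88  86  88  89
  88  88  88]
206 [ 89 142 140 140 140 140 141 141 141 140 141 140 140 141 140 142 141 140
 141  87  88]
207 [ 87 143 144 143 142 143 144 143 143 142 143 144 144 143 143 144 142 143
 143  87  87]
208 [144 144 145 144 144 144 144 145 144 143 145 144 145 143 144 144 144 144
 145 143  85]
209 [144 144 331 145 144 145 144 144 144 145 145 145 145 144 144 144 144 143
 143 143  11]
210 [144 144 143 143 146 145 144 144 144 145 145 144 143 144 144 145 144 145
 144 144  10]
211 [143 144 144 156 158 157 157 157 157 158 157 157 157 157 159 158 158 144
 331 144  12]
```

Run:
```python
from h import *
z=np.load("w6.npz"); K,R,t=z["K"],z["R"],z["t"]; P=cloud((K,R,t),z["d"])
d=R@np.linalg.solve(K,[257,200.8,1]); print("hole",t+d*(.0895-t[2])/d[2])
p=P[203:206,252:256].reshape(-1,3); o=env.get_obs(); Rt=Ro.from_euler('xyz',o["eef_rot"],degrees=True).as_matrix()
print("leg tool mm",((P[202:206,252:256]-o["position"])@Rt*1000).round(1).tolist())
```

```text
hole [0.54608977 0.12859874 0.0895    ]
leg tool mm [[[-2.7, 72.1, -0.2], [-1.7, 54.8, 5.2], [-0.8, 54.9, 5.2], [0.2, 81.6, -3.2]], [[-2.6, 53.9, 4.6], [-1.7, 52.2, 5.1], [-0.8, 53.2, 4.8], [0.0, 53.3, 4.8]], [[-2.6, 50.8, 4.6], [-1.7, 48.2, 5.5], [-0.9, 49.8, 5.0], [0.0, 51.2, 4.5]], [[-2.5, 46.5, 5.1], [-1.7, 46.0, 5.3], [-0.9, 45.0, 5.6], [-0.0, 47.2, 4.9]]]
```

```bash
sed -i 's/LEG=np.array(\[-.0009/LEG=np.array([-.0011/; s/HOLE=np.array(\[.5461,.1288/HOLE=np.array([.5461,.1287/' h.py; python3 -c "
from h import *
goleg(.1)"
```

```text
tip-hole mm [-1.2 -3.7 24.9]
pos [0.548  0.127  0.1613] rot [-8.9750e+01 -5.0000e-02  1.0581e+02] F [ 0.8  0.1 -1.8] t 11.75 w 0.143
[3.3, 4.3, -1.9, -0.2, -0.4, 0.1]
```

Call:
arm_command --pt "3.2 2 -1.6 -0.2 -0.4 0 0" --pt "0 0 0 0 0 0 0" --pt "0 0 0 0 0 0 0"

```text
t: 12.05
position: [0.5492, 0.1311, 0.1602]
eef_rot: [-90.1, -0.0, 106.3]
force: [0.3, -1.0, -2.0]
gripper_width: 0.147
```

```bash
python3 -c "
from h import *
goleg(.095)"
```

```text
tip-hole mm [ 0.4  0.5 23.7]
pos [0.5492 0.1311 0.1602] rot [-9.0070e+01 -5.0000e-02  1.0626e+02] F [ 0.3 -1.  -2. ] t 12.05 w 0.147
[-0.3, 8.2, 0.5, 0.1, 0.1, 0.0]
```

Call:
arm_command --pt "-0.3 3 0.5 0.1 0.1 0 0" --pt "0 3 0 0 0 0 0" --pt "0 3 0 0 0 0 0" --pt "0 2 0 0 0 0 0"

```text
t: 12.45
position: [0.5492, 0.1309, 0.1491]
eef_rot: [-90.1, -0.0, 106.2]
force: [-0.1, 0.4, -1.0]
gripper_width: 0.149
```

```bash
python3 -c "
from h import *
goleg(.085)"
```

```text
tip-hole mm [ 0.4  0.3 12.6]
pos [0.5492 0.1309 0.1491] rot [-9.0050e+01 -3.0000e-02  1.0618e+02] F [-0.1  0.4 -1. ] t 12.45 w 0.149
[-0.1, 7.1, 0.4, 0.1, -0.0, 0.0]
```

Call:
arm_command --pt "0 2 0.4 0 0 0 0" --pt "0 2 0 0 0 0 0" --pt "0 2 0 0 0 0 0"

```text
t: 12.75
position: [0.5486, 0.1307, 0.1423]
eef_rot: [-90.0, -0.0, 106.2]
force: [-0.3, 0.1, -0.8]
gripper_width: 0.147
```

Call:
arm_command --pt "0 2 0 0 0 0 0" --pt "0 2 0 0 0 0 0"

```text
t: 12.95
position: [0.5486, 0.1307, 0.1379]
eef_rot: [-90.0, -0.0, 106.2]
force: [-0.1, 0.0, -0.8]
gripper_width: 0.143
```

```bash
python3 -c "
from h import *
goleg(.075)"
```

```text
tip-hole mm [-0.2  0.1  1.4]
pos [0.5486 0.1307 0.1379] rot [-9.0010e+01 -3.0000e-02  1.0617e+02] F [-0.1  0.  -0.8] t 12.95 w 0.143
[-0.1, 5.9, -0.2, 0.0, -0.0, 0.0]
```

Call:
arm_command --pt "0 2 0 0 0 0 0" --pt "0 2 0 0 0 0 0" --pt "0 2 0 0 0 0 0"

```text
t: 13.25
position: [0.5498, 0.1309, 0.1324]
eef_rot: [-90.2, -0.0, 106.2]
force: [1.1, -0.2, 1.1]
gripper_width: 0.147
```

Call:
arm_command --pt "0 2 0 0 0 0 0" --pt "0 2 0 0 0 0 0"

```text
t: 13.45
position: [0.5508, 0.1311, 0.1294]
eef_rot: [-90.3, -0.0, 106.2]
force: [-0.8, 0.1, 4.2]
gripper_width: 0.146
```

```bash
python3 -c "
from h import *
goleg(.06)"
```

```text
tip-hole mm [ 2.2  0.5 -7.1]
pos [0.5508 0.1311 0.1294] rot [-90.33  -0.   106.17] F [-0.8  0.1  4.2] t 13.45 w 0.146
[0.1, 12.4, 2.0, 0.3, -0.0, 0.0]
```

Call:
arm_command --pt "0 2 0.6 0.2 0 0 0" --pt "0 2 0.4 0 0 0 0"

```text
t: 13.65
position: [0.5511, 0.131, 0.128]
eef_rot: [-90.3, 0.0, 106.2]
force: [-2.8, -0.8, 8.3]
gripper_width: 0.144
```

Call:
arm_command --pt "0 2 0.4 0 0 0 0" --pt "0 2 0.3 0 0 0 0"

```text
t: 13.85
position: [0.5511, 0.131, 0.1275]
eef_rot: [-90.3, 0.0, 106.2]
force: [-3.6, 1.2, 10.0]
gripper_width: 0.146
```

```bash
python3 -c "
from h import *
goleg(.054)"
```

```text
tip-hole mm [ 2.5  0.4 -9. ]
pos [0.5511 0.131  0.1275] rot [-9.0320e+01  2.0000e-02  1.0617e+02] F [-3.6  1.2 10. ] t 13.85 w 0.146
[0.3, 16.5, 2.3, 0.3, -0.0, -0.0]
```

Call:
arm_command --pt "0 2.5 0 0 0 0 0" --pt "0 2.5 0 0 0 0 0"

```text
t: 14.05
position: [0.551, 0.1308, 0.125]
eef_rot: [-90.3, 0.1, 106.2]
force: [-2.8, -0.3, 7.1]
gripper_width: 0.143
```

Call:
arm_command --pt "0 3 0 0 0 0 0"

```text
t: 14.15
position: [0.5513, 0.1308, 0.1239]
eef_rot: [-90.3, 0.1, 106.2]
force: [-5.8, -0.2, 15.8]
gripper_width: 0.141
```

Run:
```python
from h import *
o=env.get_obs(); print(o["position"],o["eef_rot"],o["force"],o["wrist_torque"])
c,im,d=shot('side'); c2,im2,d2=shot('wrist')
K,R,t=c; q=R.T@(np.array([.5465,.1288,.09])-t); u,v=(K@q/q[2])[:2].astype(int); print(u,v)
a=cv2.resize(im[v-40:v+40,u-50:u+50],None,fx=6,fy=6,interpolation=cv2.INTER_CUBIC)
cv2.imwrite("pics/s8.png",a)
print(env.get_obs()["force"])
```

```text
[0.55130165 0.13081939 0.12387473] [-9.02671441e+01  5.95220532e-02  1.06195147e+02] [-5.78950095 -0.22588365 15.82484702] [-0.18403588  1.21731156 -0.00372369]
216 246
[-4.72810007 -0.57510865 10.00682188]
```

View pics/s8.png

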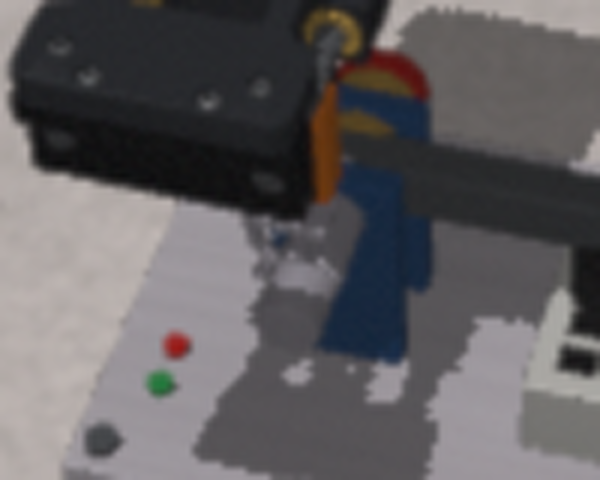

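Call:
arm_command --pt "0 1.5 1.5 0 0 0 0" --pt "0 2 1 0 0 0 0"

```text
t: 14.45
position: [0.5508, 0.1306, 0.1239]
eef_rot: [-90.5, 0.1, 106.2]
force: [-2.1, 0.4, 10.2]
gripper_width: 0.143
```

Call:
arm_command --pt "0 3 0.5 0.2 0 0 0" --pt "0 3 0.5 0 0 0 0"

```text
t: 14.65
position: [0.5513, 0.1308, 0.1235]
eef_rot: [-90.5, 0.1, 106.2]
force: [-7.0, -1.3, 16.0]
gripper_width: 0.145
```

```bash
python3 -c "
from h import *
goleg(.054); print(env.get_obs()['wrist_torque'])"
```

```text
tip-hole mm [  2.9   0.2 -13. ]
pos [0.5513 0.1308 0.1235] rot [-9.047e+01  7.000e-02  1.062e+02] F [-7.  -1.3 16. ] t 14.65 w 0.145
[0.6, 12.5, 2.4, 0.5, -0.0, -0.1]
[-0.20027867  1.52809889 -0.02375443]
```

Call:
arm_command --pt "0 2 2 0.4 0 0 0" --pt "0 3 2 0.2 0 0 0"

```text
t: 14.85
position: [0.5508, 0.1306, 0.1238]
eef_rot: [-90.4, 0.1, 106.2]
force: [0.2, 0.9, 10.6]
gripper_width: 0.146
```

Call:
arm_command --pt "0 3 1.5 0.2 0 0 0" --pt "0 3 1.5 0.2 0 0 0"

```text
t: 15.05
position: [0.551, 0.1307, 0.1237]
eef_rot: [-90.4, 0.1, 106.2]
force: [-3.8, 0.1, 13.0]
gripper_width: 0.145
```

Run:
```python
from h import *
o=env.get_obs(); c,im,d=shot('wrist','w9.png'); P=cloud(c,d)
R=Ro.from_euler('xyz',o["eef_rot"],degrees=True).as_matrix(); T=(P-o["position"])@R*1000
for v in range(194,250,3): print(v,[ (T[v,u].round(0).astype(int).tolist(), int(P[v,u,2]*1000), im[v,u].tolist()) for u in (244,253,262)])
cv2.imwrite("pics/w9c.png",cv2.resize(im[150:260,190:320],None,fx=5,fy=5,interpolation=cv2.INTER_CUBIC))
```

```text
194 [([-12, 112, -4], 11, [197, 186, 188]), ([-2, 112, -4], 11, [120, 113, 115]), ([8, 113, -4], 11, [111, 104, 106])]
197 [([-9, 40, 14], 83, [92, 85, 86]), ([-2, 42, 14], 81, [110, 101, 102]), ([6, 39, 14], 84, [124, 113, 114])]
200 [([-9, 38, 12], 85, [100, 91, 92]), ([-2, 38, 12], 86, [103, 94, 97]), ([6, 37, 12], 86, [163, 150, 152])]
203 [([-9, 36, 10], 87, [102, 94, 95]), ([-2, 36, 10], 87, [106, 97, 99]), ([6, 36, 10], 87, [184, 170, 171])]
206 [([-9, 35, 8], 88, [106, 97, 97]), ([-2, 19, 13], 104, [85, 77, 79]), ([5, 19, 13], 104, [152, 140, 141])]
209 [([-8, 18, 11], 106, [102, 93, 94]), ([-2, 17, 12], 106, [106, 97, 99]), ([5, 17, 12], 106, [193, 179, 181])]
212 [([-9, 35, 3], 88, [88, 83, 89]), ([-2, 0, 15], 123, [40, 61, 108]), ([5, 4, 14], 119, [124, 122, 141])]
215 [([-8, -1, 14], 124, [47, 62, 98]), ([-2, -5, 15], 128, [26, 54, 110]), ([4, -3, 14], 126, [35, 59, 110])]
218 [([-7, -7, 14], 130, [42, 62, 107]), ([-2, -10, 15], 133, [25, 54, 110]), ([4, -9, 14], 132, [31, 56, 110])]
221 [([-7, -12, 14], 135, [22, 48, 99]), ([-2, -14, 14], 137, [25, 53, 110]), ([4, -14, 1
[... 352 characters left out ...]
, [27, 55, 110])]
233 [([-7, -31, 14], 154, [16, 51, 113]), ([-2, -32, 14], 155, [21, 58, 126]), ([4, -31, 14], 154, [26, 59, 122])]
236 [([-7, -32, 12], 155, [16, 59, 132]), ([-2, -33, 13], 156, [19, 64, 140]), ([3, -33, 13], 156, [24, 65, 138])]
239 [([-7, -32, 11], 155, [16, 61, 134]), ([-2, -33, 11], 156, [19, 66, 145]), ([4, -32, 11], 155, [24, 65, 139])]
242 [([-7, -33, 10], 156, [14, 60, 133]), ([-2, -33, 10], 156, [19, 65, 144]), ([3, -33, 9], 156, [24, 65, 140])]
245 [([-7, -32, 7], 155, [15, 59, 133]), ([-2, -33, 7], 156, [18, 66, 143]), ([4, -32, 7], 155, [22, 64, 138])]
248 [([-7, -32, 5], 156, [14, 59, 132]), ([-2, -33, 6], 156, [17, 65, 142]), ([4, -33, 6], 156, [21, 64, 137])]
```

View pics/w9c.png

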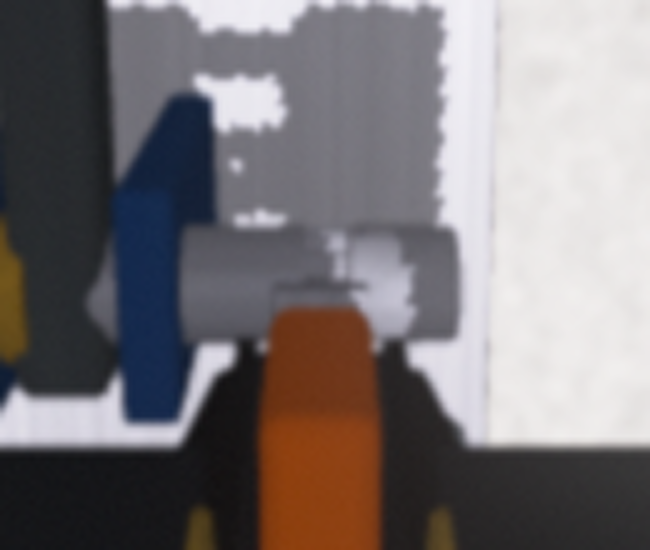

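The clip has not slipped in the jaws: the saddle top is 17 mm below the TCP, as before. The saddle is still 12 mm above the shank, and the sprung leg is riding over it. The arm is giving way sideways, so I'll compensate in z while pushing.

Call:
arm_command --pt "0 3 3 0.4 0 0 0" --pt "0 4 3 0.3 0 0 0"

```text
t: 15.3
position: [0.5507, 0.1306, 0.1236]
eef_rot: [-90.5, 0.1, 106.2]
force: [0.6, 1.5, 14.8]
gripper_width: 0.146
```

Call:
arm_command --pt "0 4.5 2.5 0.3 0 0 0"

```text
t: 15.4
position: [0.5509, 0.1305, 0.1231]
eef_rot: [-90.6, 0.1, 106.2]
force: [-2.9, -1.0, 15.2]
gripper_width: 0.145
```

Call:
arm_command --pt "0 4.5 2.5 0.3 0 0 0"

```text
t: 15.5
position: [0.5508, 0.1303, 0.1221]
eef_rot: [-90.6, 0.2, 106.2]
force: [-0.3, 0.3, 4.2]
gripper_width: 0.146
```

Force dropped to 4 N, so it is over the hump. I'll continue gently.

Call:
arm_command --pt "0 2 0.5 0.3 0 0 0" --pt "0 2 0.3 0 0 0 0"

```text
t: 15.7
position: [0.5509, 0.1303, 0.1192]
eef_rot: [-90.4, 0.2, 106.2]
force: [-0.4, 0.0, 3.8]
gripper_width: 0.145
```

```bash
python3 -c "
from h import *
goleg(.054)"
```

```text
tip-hole mm [  2.4  -0.4 -17.3]
pos [0.5509 0.1303 0.1192] rot [-90.42   0.17 106.18] F [-0.4  0.   3.8] t 15.7 w 0.145
[0.9, 8.2, 1.9, 0.4, -0.0, -0.2]
```

Call:
arm_command --pt "0 2 0.3 0.2 0 0 0" --pt "0 2 0.2 0 0 0 0"

```text
t: 15.9
position: [0.5507, 0.1303, 0.1141]
eef_rot: [-90.3, 0.2, 106.2]
force: [3.2, 0.5, 0.3]
gripper_width: 0.144
```

Call:
arm_command --pt "0 2 0.2 0 0 0 0"

```text
t: 16.0
position: [0.5503, 0.1302, 0.1111]
eef_rot: [-90.2, 0.2, 106.2]
force: [1.6, 0.3, -1.5]
gripper_width: 0.145
```

Call:
arm_command --pt "0 2 0.2 0 0 0 0"

```text
t: 16.1
position: [0.5504, 0.1303, 0.1096]
eef_rot: [-90.3, 0.1, 106.2]
force: [-3.0, 0.7, 14.2]
gripper_width: 0.149
```

Call:
arm_command --pt "0 3 0.8 0.2 0 0 0"

```text
t: 16.2
position: [0.5506, 0.1303, 0.1093]
eef_rot: [-90.1, 0.1, 106.2]
force: [-5.3, 0.4, 21.7]
gripper_width: 0.145
```

Call:
arm_command --pt "0 3 0.8 0.2 0 0 0"

```text
t: 16.3
position: [0.5506, 0.1303, 0.1095]
eef_rot: [-90.0, 0.1, 106.2]
force: [-4.2, 0.1, 15.8]
gripper_width: 0.148
```

Call:
arm_command --pt "0 3.2 1 0 0 0 0"

```text
t: 16.4
position: [0.5506, 0.1303, 0.1095]
eef_rot: [-90.1, 0.1, 106.2]
force: [-4.2, 0.2, 15.4]
gripper_width: 0.149
```

Call:
arm_command --pt "0 3.2 1 0 0 0 0"

```text
t: 16.5
position: [0.5505, 0.1303, 0.1095]
eef_rot: [-90.2, 0.1, 106.2]
force: [-4.2, 1.1, 14.5]
gripper_width: 0.145
```

Call:
arm_command --pt "0 3.2 1 0 0 0 0"

```text
t: 16.6
position: [0.5505, 0.1303, 0.1095]
eef_rot: [-90.2, 0.1, 106.2]
force: [-4.2, 0.8, 14.9]
gripper_width: 0.143
```

Call:
arm_command --pt "0 3.7 1.2 0 0 0 0" --pt "0 3.7 1.2 0 0 0 0" --pt "0 3.7 1.2 0 0 0 0"

```text
t: 16.9
position: [0.5504, 0.1303, 0.1095]
eef_rot: [-90.6, 0.2, 106.2]
force: [-4.4, 0.5, 17.0]
gripper_width: 0.144
```

Call:
arm_command --pt "0 3.7 1.5 0 0 0 0" --pt "0 3.7 1.5 0 0 0 0"

```text
t: 17.1
position: [0.5503, 0.1302, 0.1095]
eef_rot: [-90.9, 0.2, 106.2]
force: [-3.5, 0.2, 15.9]
gripper_width: 0.142
```

Call:
arm_command --pt "0 0 0 0.3 0 0 0" --pt "0 0 0 0.2 0 0 0" --pt "0 0 0 0 0 0 0" --grip_force 10

```text
t: 17.4
position: [0.5503, 0.1303, 0.1099]
eef_rot: [-90.4, 0.2, 106.2]
force: [0.3, 0.5, 2.8]
gripper_width: 0.146
```

Call:
arm_command --pt "0 0 0 0 0 0 0.4" --pt "0 0 0 0 0 0 0.4" --pt "0 0 0 0 0 0 0.4" --pt "0 0 0 0 0 0 0.4"

```text
t: 17.8
position: [0.5477, 0.1297, 0.1068]
eef_rot: [-90.0, 0.1, 106.2]
force: [-0.3, -0.8, -0.6]
gripper_width: 0.385
```

Released. I'll retreat straight up, then look.

Call:
arm_command --pt "0 -10 0 0 0 0 0.4" --pt "0 -25 0 0 0 0 0.4" --pt "0 -40 0 0 0 0 0.4" --pt "0 -45 -20 0 0 0 0.4" --pt "0 -20 -20 0 0 0 0.4" --pt "0 0 0 0 0 0 0.4" --pt "0 0 0 0 0 0 0.4"

```text
t: 18.5
position: [0.5846, 0.141, 0.2524]
eef_rot: [-89.7, 0.1, 106.2]
force: [-0.3, -0.0, -1.4]
gripper_width: 0.401
```

Run:
```python
from h import *
o=env.get_obs(); print(o["t"],o["position"],o["force"])
c,im,d=shot('side'); cw,iw,dw=shot('wrist'); P=cloud(cw,dw); Ps=cloud(c,d)
def crop(c,im):
    K,R,t=c; q=R.T@(np.array([.5475,.1290,.1])-t); u,v=(K@q/q[2])[:2].astype(int); v=np.clip(v,45,339)
    return cv2.resize(im[v-45:v+45,u-45:u+45],(396,396),interpolation=cv2.INTER_CUBIC)
cv2.imwrite("pics/end.png",np.hstack([crop(c,im),crop(cw,iw)]))
for n,I,Q in(("side",im,Ps),("wrist",iw,P)):
    h=cv2.cvtColor(I,cv2.COLOR_BGR2HSV).astype(int); m=(h[...,0]>=4)&(h[...,0]<=16)&(h[...,1]>170)&(Q[...,2]>.09)&(Q[...,2]<.2)&(abs(Q[...,0]-.55)<.05)&(abs(Q[...,1]-.13)<.05)
    p=Q[m]; print(n,len(p),*(np.percentile(p,[2,50,98],0).round(4).tolist() if len(p) else []))
```

```text
18.5 [0.58461794 0.14097357 0.25237191] [-0.26174662 -0.03835019 -1.38342746]
side 312 [0.5337, 0.1253, 0.1069] [0.5448, 0.1352, 0.1312] [0.558, 0.14, 0.1444]
wrist 286 [0.5357, 0.1205, 0.1332] [0.5472, 0.1279, 0.1428] [0.5599, 0.1353, 0.1444]
```

View pics/end.png

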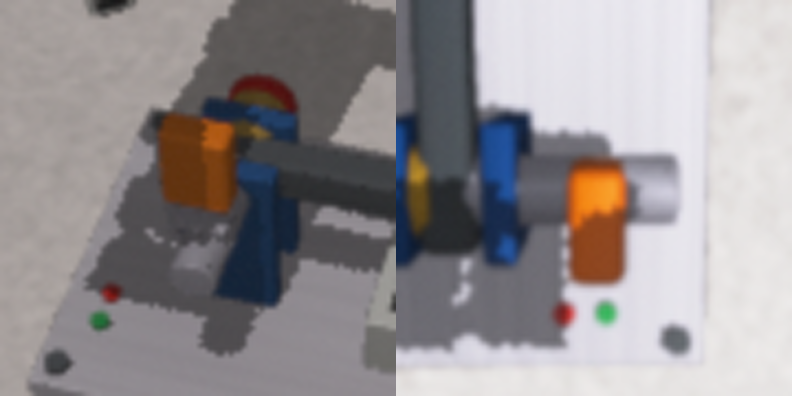

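The clip stands square on the pin. Its grip top is at 144 mm, which matches the expected 80 + 64, so the saddle is seated. The red head is still at the bush. Handing in.

```bash
python3 -c "
from h import *
print(env.close_job())"
```

```text
the job is handed in; nothing more can be done
None
```

The lock pin is home, the orange clip is on it, and the job is handed in at 18.6 s. The gripper is clear of everything. The blue clip was not touched.

- **Pin:** It slid at about 5–6 N, then stopped dead against the brass bush with about 14 N on it. In the last side picture the head was still at the bush.
- **Hole:** Two wrist views put it 1.5 mm apart. The leg went in freely using the second, but its sideways rest in the hole fitted the first better.
- **Snap:** The highest reading while the sprung leg rode over the shank was about 16 N, above the 3–10 N expected, partly because the arm was giving way sideways. It then fell to about 0 N before the saddle landed.
- **Pressing down:** I held about 15–17 N (14.5–17.0 N read at the wrist, plus about 0.9 N clip weight). One reading as the saddle seated was 21.7 N, above the 15–20 N band but under 25 N.
- **Final check:** After letting go, both cameras put the top of the grip at 144 mm, where it should be when home, and the clip stood upright and square. I saw the snap only in the force trace; the sprung leg was never directly in view.

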